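# Square up and check the tray corner

## Task

Take the aluminium square by its post and press it into the corner of the plywood tray, pushing the loose end side back to its stop, until the square's two outer faces lie flush against both sides; keep it pressed for a good second with about 10 newtons on each side, never more than 16. Then put the square back flat on the rubber mat and let go, leaving the end side square. Touch the tray only with the square, and leave the other things where they are.

Things in the scene. Friction and masses are not known exactly. Their poses are not given: they have to be found in the camera images.
- tray: Shallow plywood tray, fixed: bottom panel 9 mm thick, x -12 to 190, y -22 to 190 mm, with two sides, 24 mm high, 12 mm thick. Origin: the inner corner on the panel's upper face, 9 mm over the table. The long side is rigid, its inner face along +x facing +y, but set by eye: it stands up to 8 mm either way from y = 0 (find it by feel). Inside is +x, +y: towards the robot and its right.
- end_side (a joint): Angle (rad) of the loose end side, pivoting at the tray's inner corner; its inner face runs along the tray's +y, 190 mm long, facing +x. 0 = square to the long side, against a hard stop; positive = its free end leans into the tray (0.05 to 0.12 at the start). Its stiff pin needs 0.4 N m to turn (4 N at 100 mm from the corner); it stays where it is left.
- end_side_tip (a point): Point on the end side's inner face, on its upper edge, 180 mm from the tray's corner along it; moves with the end side.
- square: Flat L of bare, smooth aluminium, 0.25 kg: legs along its +x and +y, 100 mm long, 22 mm wide, 18 mm thick. Black grip post, 24x24 mm, faces parallel to the legs, up to 78 mm above the underside. Origin: under the post's axis, on the underside. Outer (measuring) faces at x = -30 and y = -30 mm. It starts within 0.85 rad of the tray's yaw; x leg goes to the long side, y leg to the end side.
- square_corner (a point): Outer corner of the square where its two measuring faces would meet, on the underside (the tip is notched away); x = y = -30 mm in the square's frame.
- mat: Thin black rubber mat, 160x160x3 mm, fixed on the table; the square starts on it. Origin: centre of its underside, on the table.
- label_roll: white roll of labels with a hole, 63 mm across, 25 mm high, lying on the tray's bottom panel, clear of the corner to be checked; a bystander, origin at the centre of its underside
- tape_roll: roll of tan tape lying flat, 104 mm across, 25 mm high; a bystander, origin at the centre of its underside
- stapler: black stapler, 34x138x40 mm; a bystander, origin at the centre of its underside
- timer: white square timer, 64x64x20 mm; a bystander, origin at the centre of its underside
- highlighter_1: orange highlighter pen lying down, 126 mm long, 24 mm wide, 16 mm high; a bystander, origin at the centre of its underside
- thermometer: white hand-held thermometer lying down, 51x136x40 mm; a bystander, origin at the centre of its underside

How it is judged:
By the outcome, as a careful person would: the job done as asked, in the order asked, and still so for the second after the job is handed in, with the robot touching nothing.
It also fails if it takes over 61 s, if anything falls off the work surface, if the arm or the gripper's body presses on something with over 40 N, if the wrist force passes 120 N, or if a joint passes its speed limit or range.

## Robot

A 7-joint arm with a two-finger parallel gripper is mounted at the origin on a cart in front of the work surface, level with it; the furniture and walls round the work are solid. World frame = base frame: x ahead of the robot, y to its left, z up, the work surface at z = 0. Lengths are in m, angles in rad, forces in N, time in s.
With the tool pointing down it reaches from about 0.425 to 0.925 m from the base axis. Payload 6.8 kg.
Tool frame: the origin (TCP) lies on the centre line of the jaws, within the pads' length; the fingertips stand bot.tip_reach ahead of it and the grasp point (between the pads) lies 3 mm ahead of it (bot.tip_reach is the distance from the TCP to the fingertips, in m); z points along the fingers, y is the line along which they close (so a half turn about z gives the same grasp; the last joint's range is limited). The gripper opens to 85 mm and grips with 20 to 120 N. Pads are 22 mm wide; open, the fingers measure 114 mm over their backs; the gripper's body (76 mm by 85 mm) begins 54 mm behind the grasp point. The pads swing forward as they close: fully open they stand 13 mm farther back than shut.
Start: joints at [1.156, 0.477, 0.022, 1.555, -0.011, 1.109, -0.083], TCP at [0.204, -0.643, 0.253] pointing down, gripper open.
Joint ranges: [-2.96, 2.96], [-0.34, 2.1], [-1.41, 1.46], [0.24, 2.44], [-1.37, 4.51], [0.17, 1.92], [-2.96, 2.96]. Speed limits (rad/s): [2.39, 2.39, 3.14, 3.14, 3.14, 3.14, 3.14].

## Interface

Orientations are given as a unit quaternion [w, x, y, z].
In Python, from station import bot gives the robot as it stands.
- The arm moves only by the tool jog_arm, never from a script. Its argument "deltas" is a list of rows, each a list of 7 numbers: the shift along the world's x, y, z in m, then the turn, a rotation vector about the world's x, y, z in rad, then the opening, from 0 (shut) to 1 (fully open). In form: [[x, y, z, rx, ry, rz, grip], ...]. A call has 1 to 10 rows; each row shifts and turns the commanded pose from where the row before left it; what a row does not reach is not made up. A row lasts 1/10 s, in which the tool goes at most 50 mm and 8.59 degrees, less where a joint would pass 70% of its speed; a pose out of reach is approached as far as the arm can. A call with a gripper value outside its range is refused whole. The fingers move at their own pace and stop on an object; "newtons" is the grip in N (left out, the last holds). Time passes only in rows, so rows that do not move let the fingers close. It gives the time, the measured TCP pose, the force, the opening and the grip force at its end, in the units of the state.
- bot.get_obs(): the state, without advancing time (a new reading comes with each control period).
- bot.read_camera(name): name is "scene" or "top"; returns a dict with "img" (400x640x3 uint8, red, green, blue), "K" (3x3 intrinsics, pixels), "dist_coeffs" ([k1, k2, p1, p2, k3] as OpenCV has them; the pictures are not rectified), "eye" and "attitude" of the camera in the world. Camera axes: x right, y down, z forward; pixel columns grow to the right and rows downward; lengths in m; the calibration is good to about 2 mm. A picture is of the moment at which its call begins. There is no depth.
- bot.hand_in(): hands the job in; it is judged then, once.
The state is a dict: "t": time; "q": joint angles; "joint_vel": joint speeds; "joint_torque": joint torques, N m; "eef_pos": TCP position; "tool_rot": TCP orientation; "contact_force": force on the tool from outside, world axes, zero at the start; "torque": the same for the moment, N m; "gripper_width": opening from 0.0 (shut) to 1.0 (fully open); "grasp_force": force on a finger pad.
Only numpy, scipy, OpenCV 4.12 (cv2) and the standard library are available. Lean on these libraries where they do the work, as an engineer would, in place of code of your own. Each camera call takes 0.05 s, during which the arm holds its last target. There are 200 camera calls.

## Working session

There is one attempt and no reset: what is moved stays moved. The work goes in short steps, Python scripts to look and compute and a tool call to move; the robot and the scene stay as the last step left them, time stands still between calls to the robot, and variables do not carry over. Pictures are saved under pics/ and viewed, at most 10 in all, crops included, and the job is handed in when it is done.

Besides the shell and the picture viewer there is one more tool, called after "Emit:" as name(argument=value, ...) on one line, values as JSON. jog_arm: Moves the arm, as the interface text tells. Its arguments: {"type":"object","properties":{"deltas":{"type":"array"},"newtons":{"type":"number"}},"required":["deltas"]}

```bash
ls; mkdir -p pics; cat > h.py <<'E'
from station import bot
import numpy as np, cv2, json
from scipy.spatial.transform import Rotation as R
def snap(n,f):
    c=bot.read_camera(n); cv2.imwrite(f,cv2.cvtColor(c['img'],cv2.COLOR_RGB2BGR))
    np.savez('cam_'+n+'.npz',**{k:np.array(c[k]) for k in('K','dist_coeffs','eye','attitude')}); return c
def rot(c):
    a=np.array(c['attitude'],float)
    return a if a.shape==(3,3) else R.from_quat(a[[1,2,3,0]]).as_matrix()
def px2w(n,pts,z):
    c=np.load('cam_'+n+'.npz'); p=cv2.undistortPoints(np.array(pts,float).reshape(-1,1,2),c['K'],c['dist_coeffs']).reshape(-1,2)
    d=np.c_[p,np.ones(len(p))]@rot(c).T; e=c['eye']; return e+d*((np.broadcast_to(z,len(p))-e[2])/d[:,2])[:,None]
def w2px(n,P):
    c=np.load('cam_'+n+'.npz'); M=rot(c).T
    return cv2.projectPoints(np.array(P,float).reshape(-1,1,3),cv2.Rodrigues(M)[0],-M@c['eye'],c['K'],c['dist_coeffs'])[0].reshape(-1,2)
E
python3 - <<'E'
from h import *
for n in('top','scene'):
    c=snap(n,f'pics/{n}0.png'); print(n,c['eye'],c['attitude'],c['K'],c['dist_coeffs'])
print(bot.get_obs(),bot.tip_reach)
E
```

```text
pics
top [0.26112325 0.06687136 1.42620133] [-0.06942816  0.70441597 -0.70310235  0.06800711] [[479.01628978   0.         316.4745269 ]
 [  0.         479.01628978 207.03162583]
 [  0.           0.           1.        ]] [-0.1212569  0.         0.         0.         0.       ]
scene [-0.6936645  0.9876594  0.844134 ] [ 0.23564561 -0.37979468  0.76383097 -0.46560649] [[455.62951046   0.         317.10190129]
 [  0.         455.62951046 199.79066169]
 [  0.           0.           1.        ]] [0.026203 0.       0.       0.       0.      ]
{'t': 0.1, 'q': array([ 1.15590057,  0.4777281 ,  0.02232544,  1.55634681, -0.01146762,
        1.10928718, -0.08311341]), 'joint_vel': array([-1.34576114e-03, -1.54300124e-03,  2.96771056e-04, -1.84127968e-03,
       -5.22737638e-05,  2.00020109e-03, -1.43405667e-04]), 'joint_torque': array([ 4.46158054e-03, -5.97760749e+01,  1.61356397e+00, -2.81955135e+01,
        1.27914129e-02,  5.02770519e-03,  1.99739766e-06]), 'eef_pos': array([ 0.20369909, -0.64301424,  0.25241786]), 'tool_rot': array([-7.97336865e-04,  9.88254484e-01,  1.52814927e-01, -1.94394597e-04]), 'contact_force': array([-1.52148532,  0.07257295, -0.01879711]), 'torque': array([-0.03704441, -0.07086324,  0.0032615 ]), 'grasp_force': 0.0, 'gripper_width': 1.0009479511836459} 0.022
```

View pics/top0.png

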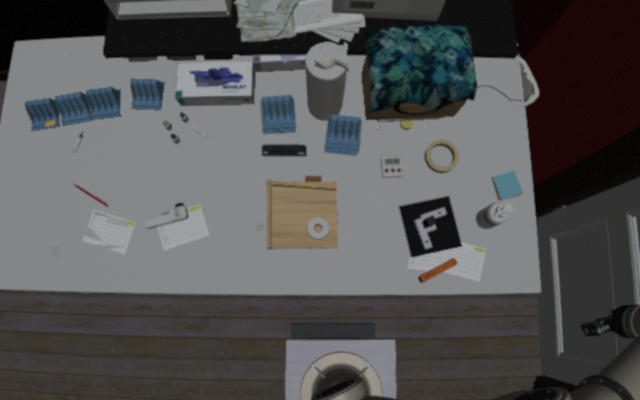

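View pics/scene0.png

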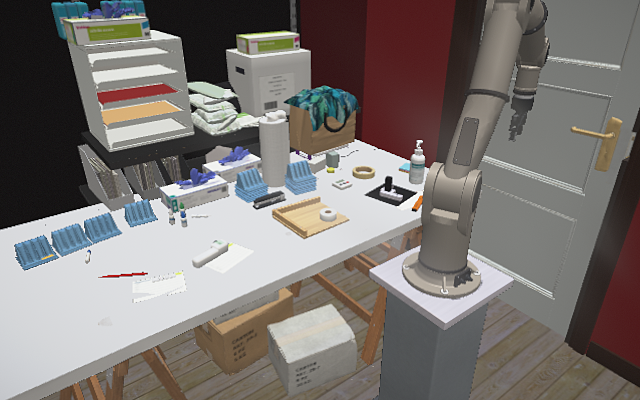

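```bash
python3 - <<'E'
from h import *
im=cv2.imread('pics/top0.png')
a=cv2.resize(im[165:265,255:355],None,fx=5.5,fy=5.5,interpolation=cv2.INTER_CUBIC)
b=cv2.resize(im[190:290,395:495],None,fx=5.5,fy=5.5,interpolation=cv2.INTER_CUBIC)
b=cv2.convertScaleAbs(b[:,:],alpha=1)
cv2.imwrite('pics/a.png',cv2.resize(a,(600,600)));cv2.imwrite('pics/b.png',cv2.resize(b,(600,600)))
E
```

```text
(no output)
```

View pics/a.png

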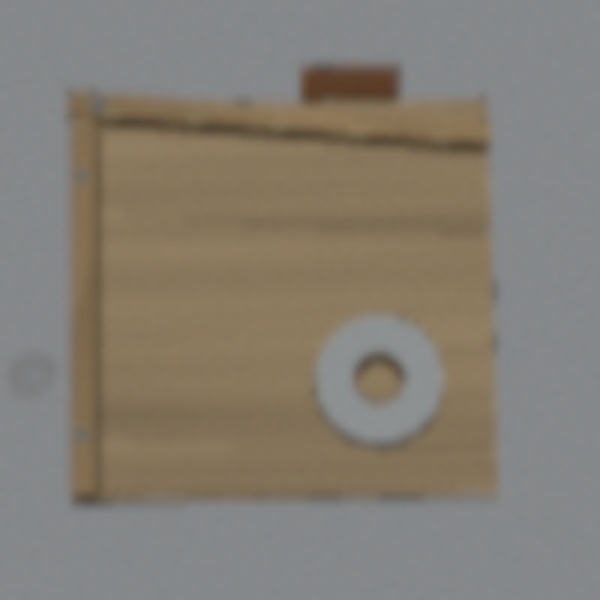

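View pics/b.png

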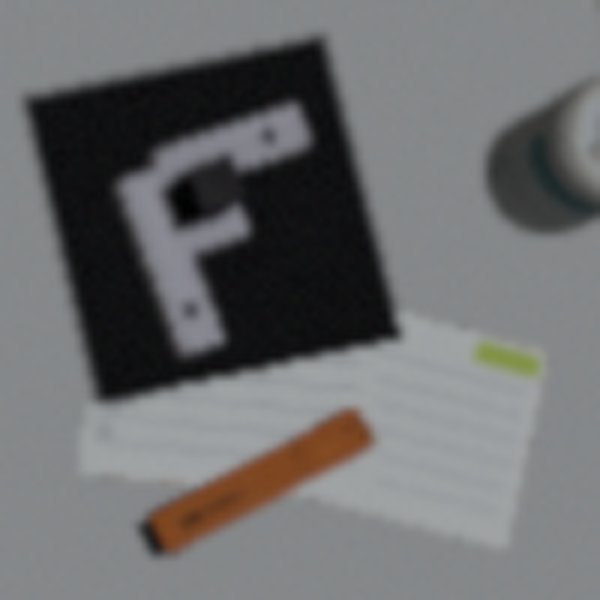

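```bash
cat > m.py <<'E'
from h import *
def cr(p,ox,oy): p=np.array(p,float); return (p+.5)/6-.5+[ox,oy]
def fit(model,pix,z,fn,x0):
    from scipy.optimize import least_squares
    P=px2w('top',pix,z)[:,:2]
    r=least_squares(lambda v:(fn(v)-P).ravel(),x0); return r.x,np.round((r.fun.reshape(-1,2))*1e3,1)
def T(v,m): c,s=np.cos(v[2]),np.sin(v[2]); return v[:2]+np.array(m)@np.array([[c,s],[-s,c]])
E
python3 - <<'E'
from m import *
f=lambda n,a: print(n,np.round(a,4).tolist())
tr=cr([(496,496),(75,501),(70,92),(100,500),(97,115),(103,122),(486,148),(483,100),(100,97)],255,165)
Z=np.array([.009]+[.033]*8)
P=px2w('top',tr,Z); f('tray',P[:,:2])
for i,j in((1,2),(3,4),(5,6),(7,8)):
    d=P[j]-P[i]; print(i,j,np.degrees(np.arctan2(d[1],d[0])),np.hypot(*d[:2]))
f('mat',px2w('top',cr([(25,98),(323,38),(400,338),(100,400)],395,190),.003)[:,:2])
sq=px2w('top',cr([(115,188),(180,358),(228,343),(155,152),(298,100),(315,148)],395,190),.021)[:,:2]; f('sq',sq)
for i,j in((0,1),(3,4),(1,2),(4,5)):
    d=sq[j]-sq[i]; print(i,j,np.degrees(np.arctan2(d[1],d[0])),np.hypot(*d))
m=np.array([[70,-30],[70,-8],[-30,70],[-8,70]])/1e3
v,r=fit(m,cr([(180,358),(228,343),(298,100),(315,148)],395,190),.021,lambda v:T(v,m),[.45,-.25,3.4]); f('square',v);print(r)
o=np.array([[x,y] for x in(-.012,.012) for y in(-.012,.012)])
print(w2px('top',np.c_[T(v,o),[.081]*4]), (w2px('top',np.c_[T(v,o),[.081]*4])-[395,190]+.5)*6-.5)
E
```

```text
tray [[0.4189, 0.0081], [0.4133, 0.214], [0.6186, 0.221], [0.4138, 0.2018], [0.6067, 0.2072], [0.6031, 0.2041], [0.59, 0.013], [0.6147, 0.0143], [0.616, 0.2059]]
1 2 1.941662168791031 0.20538574200955576
3 4 1.5875105705595312 0.19295336307828428
5 6 -93.91379996553994 0.19155966813975028
7 8 89.60632330876636 0.1915465062126305
mat [[0.5456, -0.18], [0.5772, -0.3349], [0.423, -0.3667], [0.3925, -0.2132]]
sq [[0.4964, -0.2207], [0.4114, -0.2501], [0.4188, -0.2744], [0.5146, -0.2415], [0.5412, -0.3154], [0.5167, -0.3228]]
0 1 -160.8852748821328 0.08995085872417845
3 4 -70.18544921050888 0.07849932827734243
1 2 -73.14525668197058 0.025379827071226466
4 5 -163.0825008296164 0.02562442236246683
square [0.4882, -0.2584, 3.4633]
[[ 0.9 -2. ]
 [ 0.5  1.4]
 [-2.5  0. ]
 [ 1.2  0.5]]
[[425.66425324 217.68428369]
 [433.381136   215.08491689]
 [428.60421573 225.53138075]
 [436.33611284 222.9093023 ]] [[186.48551945 168.60570216]
 [232.78681599 153.00950134]
 [204.12529436 215.68828452]
 [250.51667702 199.95581379]]
```

Emit:
jog_arm(deltas=[[0.015,0.02,0,0,0,0,1],[0.026,0.036,0,0,0,0,1],[0.03,0.038,0,0,0,0,1],[0.03,0.038,0,0,0,0,1],[0.03,0.038,0,0,0,0,1],[0.03,0.038,0,0,0,0,1],[0.03,0.038,0,0,0,0,1],[0.03,0.038,0,0,0,0.014,1],[0.03,0.038,-0.02,0,0,0,1],[0.02,0.03,-0.03,0,0,0,1]])

```text
t: 1.1
eef_pos: [0.4766, -0.291, 0.2054]
tool_rot: [0.001, 0.987, 0.161, 0.002]
contact_force: [0.7, -0.6, 0.1]
gripper_width: 0.997
grasp_force: 0.0
```

Emit:
jog_arm(deltas=[[0.007,0.018,-0.01,0,0,0,1],[0.006,0.015,-0.02,0,0,0,1],[0,0,-0.03,0,0,0,1],[0,0,-0.025,0,0,0,1],[0,0,-0.02,0,0,0,1],[0,0,0,0,0,0,1]])

```text
t: 1.7
eef_pos: [0.4844, -0.2592, 0.0964]
tool_rot: [-0.002, 0.987, 0.16, -0.003]
contact_force: [-0.1, 0.2, 0.1]
gripper_width: 1.002
grasp_force: 0.0
```

```bash
python3 - <<'E'
from h import *
c=snap('scene','pics/s1.png'); o=bot.get_obs(); print(o['eef_pos'],o['contact_force'],o['torque'])
im=cv2.imread('pics/s1.png'); cv2.imwrite('pics/s1c.png',cv2.resize(im[140:230,330:450],None,fx=6,fy=6,interpolation=cv2.INTER_CUBIC))
E
```

```text
[ 0.48547854 -0.25971624  0.09807632] [-0.94354876 -0.45627905  1.02399242] [ 0.01360565 -0.04713129  0.04746979]
```

View pics/s1c.png

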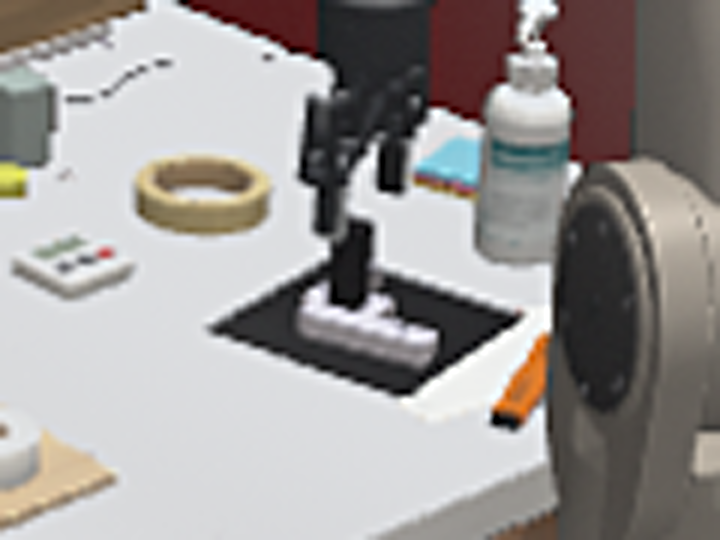

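Emit:
jog_arm(deltas=[[0.003,0.001,-0.02,0,0,0,1],[0,0,-0.018,0,0,0,1],[0,0,0,0,0,0,1],[0,0,0,0,0,0,0.3],[0,0,0,0,0,0,0.1],[0,0,0,0,0,0,0],[0,0,0,0,0,0,0],[0,0,0,0,0,0,0],[0,0,0,0,0,0,0],[0,0,0,0,0,0,0]], newtons=100)

```text
t: 2.75
eef_pos: [0.4901, -0.2594, 0.0621]
tool_rot: [0.0, 0.987, 0.16, 0.001]
contact_force: [-0.6, 0.3, 6.2]
gripper_width: 0.269
grasp_force: 98.9
```

Emit:
jog_arm(deltas=[[0,0,0.01,0,0,0,0],[0,0,0.025,0,0,0,0],[0,0,0.025,0,0,0,0],[0,0.02,0.015,0,0,0,0],[0.008,0.04,0,0,0,-0.03,0],[0.008,0.04,0,0,0,-0.04,0],[0.008,0.04,0,0,0,-0.04,0],[0.008,0.04,0,0,0,-0.04,0],[0.008,0.04,0,0,0,-0.04,0],[0.008,0.04,0,0,0,-0.04,0]])

```text
t: 3.75
eef_pos: [0.5372, 0.0023, 0.1365]
tool_rot: [0.0, 0.999, 0.044, -0.0]
contact_force: [0.4, 0.2, -2.6]
gripper_width: 0.267
grasp_force: 98.4
```

Emit:
jog_arm(deltas=[[0.008,0.04,0,0,0,-0.03,0],[0.008,0.04,0,0,0,-0.03,0],[0.008,0.04,0,0,0,0,0],[0,0.03,0,0,0,0,0],[0,0.01,0,0,0,0,0],[0,0,0,0,0,0,0],[0,0,0,0,0,0,0],[0,0,0,0,0,0,0]])

```text
t: 4.55
eef_pos: [0.5615, 0.1583, 0.1361]
tool_rot: [0.001, 1.0, 0.014, -0.0]
contact_force: [0.2, 0.1, -2.8]
gripper_width: 0.268
grasp_force: 98.4
```

```bash
python3 - <<'E'
from h import *
c=snap('top','pics/t2.png'); 
for i in range(3):
  o=bot.get_obs(); print(o['eef_pos'],o['contact_force'],o['torque'],o['tool_rot'],o['t']); bot.read_camera('top')
im=cv2.imread('pics/t2.png'); cv2.imwrite('pics/t2c.png',cv2.resize(im[165:265,255:355],None,fx=6,fy=6,interpolation=cv2.INTER_CUBIC))
E
```

```text
[0.56162007 0.15849109 0.13619128] [ 0.25993875 -0.66443198 -2.44851975] [-0.04022197 -0.02476791  0.00969182] [ 5.93371302e-04  9.99902375e-01  1.39594749e-02 -1.43809729e-04] 4.6
[0.56165232 0.1588253  0.13622532] [ 0.16065579  0.60636204 -3.00446131] [ 0.08316253  0.0215068  -0.02677858] [ 4.48401780e-04  9.99900320e-01  1.41118487e-02 -6.66990364e-05] 4.65
[0.56166585 0.15921073 0.13626621] [ 0.37750701  0.29084177 -3.0022371 ] [ 0.01801035 -0.02858432 -0.04690434] [ 3.16719185e-04  9.99897501e-01  1.43138494e-02 -7.44186803e-06] 4.7
```

View pics/t2c.png

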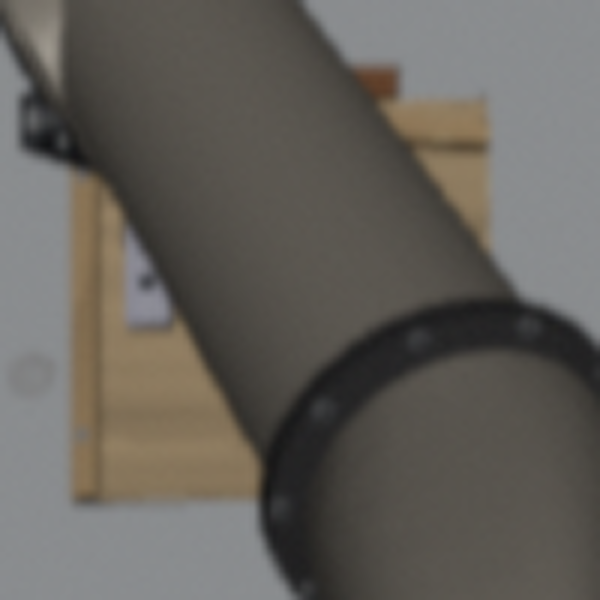

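```bash
python3 - <<'E'
from m import *
print(px2w('top',cr([(127,328),(172,325)],255,165),.095))
E
```

```text
[[0.48825862 0.18466245 0.095     ]
 [0.48973637 0.16349264 0.095     ]]
```

Emit:
jog_arm(deltas=[[-0.007,0,0,0,0,0,0],[-0.007,0,-0.01,0,0,0,0],[0,0,-0.02,0,0,0,0],[0,0,-0.018,0,0,0,0],[0,0,-0.008,0,0,0,0],[0,0,-0.004,0,0,0,0],[0,0,-0.002,0,0,0,0],[0,0,0,0,0,0,0],[0,0,0,0,0,0,0]])

```text
t: 5.65
eef_pos: [0.548, 0.1609, 0.0748]
tool_rot: [-0.0, 1.0, 0.015, 0.001]
contact_force: [-1.0, 0.2, -3.1]
gripper_width: 0.266
grasp_force: 98.5
```

```bash
cat > st.py <<'E'
from h import *
o=bot.get_obs(); print(o['t'],np.round(o['eef_pos'],4),np.round(o['contact_force'],2),np.round(o['torque'],3),np.round(o['tool_rot'],4))
E
cat > s.py <<'E'
from h import *
c=snap('scene','pics/s3.png')
im=cv2.imread('pics/s3.png'); cv2.imwrite('pics/s3c.png',cv2.resize(im[160:250,250:370],None,fx=6,fy=6,interpolation=cv2.INTER_CUBIC))
E
python3 s.py; python3 st.py
```

```text
5.7 [0.548  0.1609 0.0749] [-0.63  0.58 -2.55] [ 0.016  0.006 -0.01 ] [-2.000e-04  9.999e-01  1.530e-02  6.000e-04]
```

View pics/s3c.png

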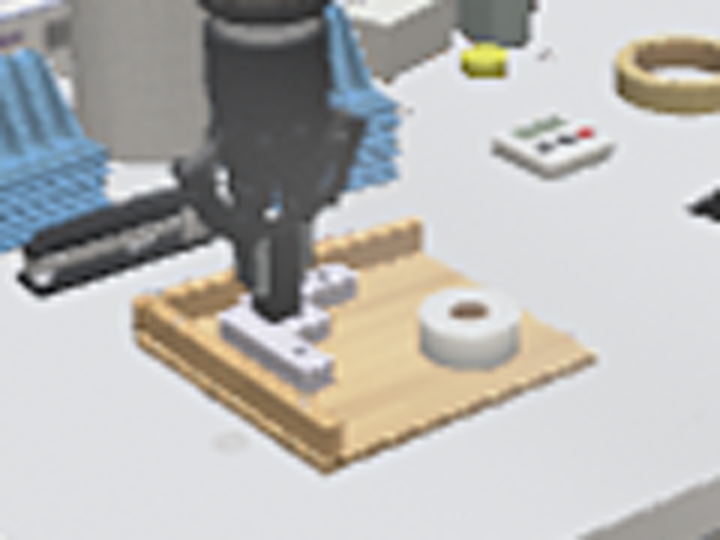

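Emit:
jog_arm(deltas=[[0,0,-0.002,0,0,0,0],[0,0,-0.002,0,0,0,0],[0,0,-0.001,0,0,0,0],[0,0,-0.001,0,0,0,0],[0,0,0,0,0,0,0]])

```text
t: 6.2
eef_pos: [0.5476, 0.1608, 0.0682]
tool_rot: [0.0, 1.0, 0.015, 0.0]
contact_force: [-0.7, 0.2, -2.8]
gripper_width: 0.274
grasp_force: 98.8
```

Emit:
jog_arm(deltas=[[0,0,-0.0005,0,0,0,0],[0,0,-0.0005,0,0,0,0],[0,0,0,0,0,0,0]])

```text
t: 6.5
eef_pos: [0.5481, 0.161, 0.0682]
tool_rot: [-0.0, 1.0, 0.015, 0.001]
contact_force: [-0.9, -0.1, 4.9]
gripper_width: 0.267
grasp_force: 99.7
```

Emit:
jog_arm(deltas=[[0,0,0.0013,0,0,0,0],[0,0.003,0,0,0,0,0],[0,0.003,0,0,0,0,0],[0,0.003,0,0,0,0,0],[0,0.001,0,0,0,0,0],[0,0,0,0,0,0,0],[0,0,0,0,0,0,0]])

```text
t: 7.2
eef_pos: [0.5474, 0.1707, 0.0684]
tool_rot: [0.0, 1.0, 0.015, -0.0]
contact_force: [-0.2, -0.0, -2.8]
gripper_width: 0.271
grasp_force: 98.5
```

```bash
python3 st.py
```

```text
7.2 [0.5474 0.1707 0.0684] [-0.19 -0.04 -2.77] [ 0.035  0.008 -0.007] [ 1.000e-04  9.999e-01  1.540e-02 -1.000e-04]
```

Emit:
jog_arm(deltas=[[0,0.001,0,0,0,0,0],[0,0.001,0,0,0,0,0],[0,0,0,0,0,0,0]])

```text
t: 7.5
eef_pos: [0.5475, 0.173, 0.0685]
tool_rot: [-0.0, 1.0, 0.015, 0.0]
contact_force: [-0.1, 0.6, -3.4]
gripper_width: 0.266
grasp_force: 98.5
```

Emit:
jog_arm(deltas=[[0,0.001,0,0,0,0,0],[0,0.0005,0,0,0,0,0],[0,0,0,0,0,0,0]])

```text
t: 7.8
eef_pos: [0.5475, 0.1744, 0.0685]
tool_rot: [-0.0, 1.0, 0.015, 0.0]
contact_force: [-0.2, 0.1, -2.6]
gripper_width: 0.271
grasp_force: 98.5
```

```bash
python3 st.py
```

```text
7.8 [0.5475 0.1744 0.0685] [-0.21  0.14 -2.55] [0.05  0.026 0.038] [-0.      0.9999  0.0154  0.    ]
```

Emit:
jog_arm(deltas=[[0,0.001,0,0,0,0,0],[0,0,0,0,0,0,0]])

```text
t: 8.0
eef_pos: [0.5475, 0.1755, 0.0685]
tool_rot: [-0.0, 1.0, 0.015, 0.0]
contact_force: [-0.3, 0.3, -2.9]
gripper_width: 0.271
grasp_force: 98.5
```

Emit:
jog_arm(deltas=[[0,0.001,0,0,0,0,0],[0,0,0,0,0,0,0]])

```text
t: 8.2
eef_pos: [0.5475, 0.1765, 0.0685]
tool_rot: [-0.0, 1.0, 0.015, 0.0]
contact_force: [0.1, -0.2, -3.4]
gripper_width: 0.267
grasp_force: 98.5
```

Emit:
jog_arm(deltas=[[0,0.001,0,0,0,0,0],[0,0,0,0,0,0,0]])

```text
t: 8.4
eef_pos: [0.5475, 0.1773, 0.0685]
tool_rot: [0.0, 1.0, 0.015, -0.0]
contact_force: [0.1, -1.0, -2.8]
gripper_width: 0.267
grasp_force: 98.5
```

```bash
python3 st.py
```

```text
8.4 [0.5475 0.1773 0.0685] [ 0.11 -1.   -2.81] [ 0.008 -0.018  0.023] [ 0.      0.9999  0.0154 -0.    ]
```

Contact is starting; I'll press slightly further to read the moment about z.

Emit:
jog_arm(deltas=[[0,0.0005,0,0,0,0,0],[0,0,0,0,0,0,0]])

```text
t: 8.6
eef_pos: [0.5475, 0.1774, 0.0685]
tool_rot: [0.0, 1.0, 0.015, -0.0]
contact_force: [-0.7, -1.3, -3.3]
gripper_width: 0.269
grasp_force: 98.6
```

Emit:
jog_arm(deltas=[[0,0.0005,0,0,0,0,0],[0,0,0,0,0,0,0]])

```text
t: 8.8
eef_pos: [0.5475, 0.1775, 0.0685]
tool_rot: [0.0, 1.0, 0.015, -0.0]
contact_force: [0.5, -2.6, -2.5]
gripper_width: 0.265
grasp_force: 98.7
```

```bash
python3 st.py
```

```text
8.8 [0.5475 0.1775 0.0685] [ 0.51 -2.65 -2.49] [-0.758 -0.01  -0.061] [ 5.000e-04  9.999e-01  1.510e-02 -2.000e-04]
```

Emit:
jog_arm(deltas=[[0,0.0007,0,0,0,0,0],[0,0.0007,0,0,0,0,0],[0,0,0,0,0,0,0]])

```text
t: 9.1
eef_pos: [0.5475, 0.1777, 0.0683]
tool_rot: [0.001, 1.0, 0.015, -0.0]
contact_force: [-0.0, -6.0, -1.0]
gripper_width: 0.268
grasp_force: 98.8
```

```bash
python3 st.py
```

```text
9.1 [0.5475 0.1777 0.0683] [-0.03 -5.98 -0.97] [-1.492 -0.012 -0.084] [ 1.200e-03  9.999e-01  1.460e-02 -4.000e-04]
```

Emit:
jog_arm(deltas=[[0,0,0,0,0,-0.003,0],[0,0,0,0,0,-0.003,0],[0,0,0,0,0,0,0]])

```text
t: 9.4
eef_pos: [0.5473, 0.1778, 0.0683]
tool_rot: [0.001, 1.0, 0.012, -0.001]
contact_force: [-0.6, -6.2, -1.9]
gripper_width: 0.269
grasp_force: 98.8
```

```bash
python3 st.py
```

```text
9.4 [0.5473 0.1778 0.0683] [-0.64 -6.22 -1.88] [-1.443  0.03  -0.04 ] [ 1.200e-03  9.999e-01  1.170e-02 -5.000e-04]
```

Emit:
jog_arm(deltas=[[0,0,0,0,0,-0.003,0],[0,0,0,0,0,-0.003,0],[0,0,0,0,0,0,0]])

```text
t: 9.7
eef_pos: [0.5473, 0.1777, 0.0683]
tool_rot: [0.001, 1.0, 0.009, -0.001]
contact_force: [-1.0, -5.5, -0.9]
gripper_width: 0.269
grasp_force: 98.9
```

```bash
python3 st.py
```

```text
9.7 [0.5473 0.1777 0.0683] [-1.   -5.48 -0.91] [-1.502  0.082  0.3  ] [ 1.4e-03  1.0e+00  9.3e-03 -5.0e-04]
```

Emit:
jog_arm(deltas=[[0,0,0,0,0,0.002,0],[0,0,0,0,0,0,0]])

```text
t: 9.9
eef_pos: [0.5473, 0.1778, 0.0683]
tool_rot: [0.001, 1.0, 0.01, -0.001]
contact_force: [-0.4, -6.5, -1.5]
gripper_width: 0.27
grasp_force: 98.9
```

```bash
python3 st.py
```

```text
9.9 [0.5473 0.1778 0.0683] [-0.44 -6.49 -1.47] [-1.475  0.032  0.18 ] [ 1.300e-03  9.999e-01  1.010e-02 -5.000e-04]
```

Emit:
jog_arm(deltas=[[0.002,0.0005,0,0,0,0,0],[0.003,0.0005,0,0,0,0,0],[0.003,0.0001,0,0,0,0,0],[0.002,0,0,0,0,0,0],[0,0,0,0,0,0,0]])

```text
t: 10.4
eef_pos: [0.5573, 0.178, 0.0683]
tool_rot: [0.002, 1.0, 0.01, -0.001]
contact_force: [-1.0, -7.2, 0.8]
gripper_width: 0.264
grasp_force: 99.2
```

```bash
python3 st.py
```

```text
10.4 [0.5573 0.178  0.0683] [-1.   -7.23  0.82] [-1.881  0.16   0.271] [ 1.800e-03  9.999e-01  9.900e-03 -8.000e-04]
```

Emit:
jog_arm(deltas=[[0.001,0,0,0.002,0,0,0],[0.001,0,0,0,0,0,0],[0.001,0,0,0,0,0,0],[0.001,0,0,0,0,0,0],[0,0,0,0,0,0,0]])

```text
t: 10.9
eef_pos: [0.561, 0.178, 0.0683]
tool_rot: [0.001, 1.0, 0.01, -0.001]
contact_force: [-1.5, -7.8, 1.3]
gripper_width: 0.268
grasp_force: 99.2
```

```bash
python3 st.py
```

```text
10.9 [0.561  0.178  0.0683] [-1.55 -7.77  1.33] [-1.868  0.345  0.252] [ 9.000e-04  9.999e-01  1.000e-02 -1.000e-03]
```

Emit:
jog_arm(deltas=[[0.001,0,0.0003,0,0,0,0],[0.001,0,0,0,0,0,0],[0.001,0,0,0,0,0,0],[0,0,0,0,0,0,0]])

```text
t: 11.3
eef_pos: [0.5639, 0.1781, 0.0683]
tool_rot: [0.001, 1.0, 0.01, -0.001]
contact_force: [-0.7, -6.9, -1.5]
gripper_width: 0.263
grasp_force: 98.8
```

```bash
python3 st.py
```

```text
11.3 [0.5639 0.1781 0.0683] [-0.71 -6.85 -1.46] [-1.755  0.26   0.246] [ 9.000e-04  9.999e-01  1.000e-02 -1.100e-03]
```

Emit:
jog_arm(deltas=[[0.001,0,0,0,0,0,0],[0.001,0,0,0,0,0,0],[0,0,0,0,0,0,0]])

```text
t: 11.6
eef_pos: [0.5659, 0.1782, 0.0683]
tool_rot: [0.001, 1.0, 0.01, -0.001]
contact_force: [-0.8, -7.5, -0.9]
gripper_width: 0.269
grasp_force: 98.8
```

```bash
python3 st.py
```

```text
11.6 [0.5659 0.1782 0.0683] [-0.84 -7.51 -0.91] [-1.736  0.197  0.224] [ 8.000e-04  9.999e-01  1.000e-02 -1.100e-03]
```

Emit:
jog_arm(deltas=[[0.001,0.0003,0,0,0,0,0],[0.001,0,0,0,0,0,0],[0,0,0,0,0,0,0]])

```text
t: 11.9
eef_pos: [0.5679, 0.1782, 0.0683]
tool_rot: [0.001, 1.0, 0.01, -0.001]
contact_force: [-1.3, -8.4, -0.7]
gripper_width: 0.268
grasp_force: 98.8
```

```bash
python3 st.py
```

```text
11.9 [0.5679 0.1782 0.0683] [-1.3  -8.41 -0.67] [-1.9    0.335  0.247] [ 0.001   0.9999  0.01   -0.0011]
```

Emit:
jog_arm(deltas=[[0.001,0,0,0,0,0,0],[0.001,0,0,0,0,0,0],[0,0,0,0,0,0,0]])

```text
t: 12.2
eef_pos: [0.5691, 0.1782, 0.0684]
tool_rot: [0.001, 1.0, 0.01, -0.002]
contact_force: [-3.8, -8.7, 1.1]
gripper_width: 0.264
grasp_force: 99.3
```

```bash
python3 st.py
```

```text
12.2 [0.5691 0.1782 0.0684] [-3.83 -8.72  1.15] [-1.884  0.814  0.136] [ 0.0012  0.9999  0.0099 -0.0019]
```

Emit:
jog_arm(deltas=[[0.001,0,0,0,0,0,0],[0.001,0,0,0,0,0,0],[0,0,0,0,0,0,0]])

```text
t: 12.5
eef_pos: [0.5701, 0.1782, 0.0684]
tool_rot: [0.001, 1.0, 0.01, -0.003]
contact_force: [-6.5, -7.2, 4.5]
gripper_width: 0.267
grasp_force: 99.8
```

```bash
python3 st.py
```

```text
12.5 [0.5701 0.1782 0.0684] [-6.51 -7.16  4.52] [-1.876  1.547  0.138] [ 0.0013  0.9999  0.01   -0.0029]
```

Emit:
jog_arm(deltas=[[0.001,0.0003,0.0005,0,-0.002,0,0],[0.001,0,0.0003,0,-0.002,0,0],[0,0,0,0,0,0,0]])

```text
t: 12.8
eef_pos: [0.5714, 0.1783, 0.0684]
tool_rot: [0.002, 1.0, 0.01, -0.002]
contact_force: [-7.2, -8.7, 0.8]
gripper_width: 0.269
grasp_force: 99.3
```

```bash
python3 st.py
```

```text
12.8 [0.5714 0.1783 0.0684] [-7.23 -8.74  0.83] [-1.788  1.516  0.056] [ 0.0016  0.9999  0.01   -0.0015]
```

Emit:
jog_arm(deltas=[[0.001,0,0,0,0,0,0],[0.001,0,0,0,0,0,0],[0,0,0,0,0,0,0]])

```text
t: 13.1
eef_pos: [0.5735, 0.1783, 0.0684]
tool_rot: [0.002, 1.0, 0.01, -0.001]
contact_force: [-7.1, -7.4, -0.4]
gripper_width: 0.267
grasp_force: 99.3
```

```bash
python3 st.py
```

```text
13.1 [0.5735 0.1783 0.0684] [-7.1  -7.38 -0.4 ] [-1.805  1.479  0.17 ] [ 0.0016  0.9999  0.01   -0.0015]
```

Emit:
jog_arm(deltas=[[0.001,0,0,0,0,0,0],[0.001,0,0,0,0,0,0],[0,0,0,0,0,0,0]])

```text
t: 13.4
eef_pos: [0.5756, 0.1783, 0.0684]
tool_rot: [0.002, 1.0, 0.01, -0.001]
contact_force: [-5.9, -7.3, 0.6]
gripper_width: 0.269
grasp_force: 99.3
```

```bash
python3 st.py
```

```text
13.4 [0.5756 0.1783 0.0684] [-5.86 -7.31  0.59] [-1.843  1.415  0.057] [ 0.0015  0.9999  0.01   -0.0014]
```

Emit:
jog_arm(deltas=[[0.001,0.0003,0,0,0,0,0],[0.001,0,0,0,0,0,0],[0,0,0,0,0,0,0]])

```text
t: 13.7
eef_pos: [0.5775, 0.1784, 0.0684]
tool_rot: [0.002, 1.0, 0.01, -0.002]
contact_force: [-6.1, -8.3, 1.1]
gripper_width: 0.267
grasp_force: 99.3
```

```bash
python3 st.py
```

```text
13.7 [0.5775 0.1784 0.0684] [-6.15 -8.27  1.08] [-1.888  1.611  0.195] [ 0.0017  0.9999  0.01   -0.0016]
```

Emit:
jog_arm(deltas=[[0.001,0.0003,0.0002,0,0,0,0],[0.0005,0,0,0,0,0,0],[0,0,0,0,0,0,0]])

```text
t: 14.0
eef_pos: [0.5777, 0.1784, 0.0684]
tool_rot: [0.002, 1.0, 0.01, -0.003]
contact_force: [-10.1, -9.5, 3.1]
gripper_width: 0.269
grasp_force: 99.5
```

```bash
python3 st.py
```

```text
14.0 [0.5777 0.1784 0.0684] [-10.08  -9.45   3.08] [-2.107  2.289  0.141] [ 0.0022  0.9999  0.0101 -0.0028]
```

Emit:
jog_arm(deltas=[[0.001,0,0,0,0,0,0],[0.0005,0,0,0,0,0,0],[0,0,0,0,0,0,0]])

```text
t: 14.3
eef_pos: [0.5779, 0.1785, 0.0685]
tool_rot: [0.002, 1.0, 0.01, -0.004]
contact_force: [-13.8, -10.7, 8.2]
gripper_width: 0.267
grasp_force: 100.2
```

```bash
python3 st.py
```

```text
14.3 [0.5779 0.1785 0.0685] [-13.81 -10.69   8.21] [-2.107  3.107  0.092] [ 0.0024  0.9999  0.0101 -0.0041]
```

Emit:
jog_arm(deltas=[[-0.001,0,0.0006,0.002,-0.002,0,0],[-0.0004,-0.0001,0.0003,0.001,-0.001,0,0],[0,0,0,0,0,0,0]])

```text
t: 14.6
eef_pos: [0.5776, 0.1784, 0.0686]
tool_rot: [0.001, 1.0, 0.01, -0.001]
contact_force: [-7.8, -8.8, -2.3]
gripper_width: 0.264
grasp_force: 98.7
```

```bash
python3 st.py
```

```text
14.6 [0.5776 0.1784 0.0686] [-7.79 -8.77 -2.28] [-1.929  1.96   0.186] [ 6.000e-04  9.999e-01  1.020e-02 -1.400e-03]
```

Emit:
jog_arm(deltas=[[0.0005,0.0003,0,0,-0.001,0,0],[0.0004,0.0002,0,0,0,0,0],[0,0,0,0,0,0,0]])

```text
t: 14.9
eef_pos: [0.5777, 0.1784, 0.0684]
tool_rot: [0.001, 1.0, 0.01, -0.002]
contact_force: [-10.8, -9.0, -0.7]
gripper_width: 0.268
grasp_force: 99.2
```

```bash
python3 st.py
```

```text
14.9 [0.5777 0.1784 0.0684] [-10.75  -9.04  -0.65] [-2.199  2.47   0.134] [ 0.0011  0.9999  0.0101 -0.0019]
```

Emit:
jog_arm(deltas=[[0,0.0003,0,0,0,0,0],[0,0,0,0,0,0,0],[0,0,0,0,0,0,0],[0,0,0,0,0,0,0],[0,0,0,0,0,0,0],[0,0,0,0,0,0,0],[0,0,0,0,0,0,0],[0,0,0,0,0,0,0],[0,0,0,0,0,0,0],[0,0,0,0,0,0,0]])

```text
t: 15.9
eef_pos: [0.5777, 0.1784, 0.0685]
tool_rot: [0.001, 1.0, 0.01, -0.002]
contact_force: [-9.6, -10.1, 1.1]
gripper_width: 0.266
grasp_force: 99.2
```

```bash
python3 st.py; sed -i 's/s3/s4/g' s.py; python3 s.py
```

```text
15.9 [0.5777 0.1784 0.0685] [ -9.59 -10.08   1.14] [-2.348  2.459  0.133] [ 0.0013  0.9999  0.01   -0.0019]
```

View pics/s4c.png

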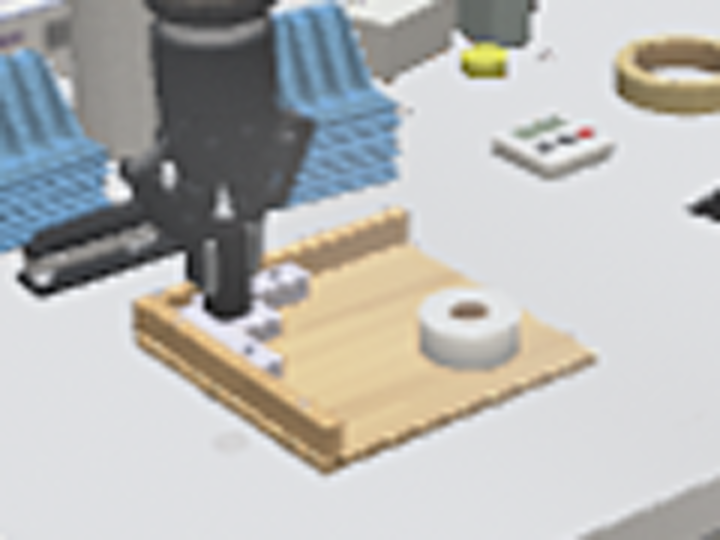

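Emit:
jog_arm(deltas=[[0.0002,0,0,0,0,0,0],[0,0,0,0,0,0,0],[0,0,0,0,0,0,0],[0,0,0,0,0,0,0],[0,0,0,0,0,0,0],[0,0,0,0,0,0,0],[0,0,0,0,0,0,0],[0,0,0,0,0,0,0]])

```text
t: 16.75
eef_pos: [0.5777, 0.1784, 0.0684]
tool_rot: [0.001, 1.0, 0.01, -0.002]
contact_force: [-11.1, -8.7, 1.1]
gripper_width: 0.271
grasp_force: 99.2
```

```bash
python3 st.py
```

```text
16.75 [0.5777 0.1784 0.0684] [-11.13  -8.72   1.13] [-2.293  2.587  0.164] [ 0.0013  0.9999  0.01   -0.0021]
```

Emit:
jog_arm(deltas=[[-0.003,0,0,0,0.003,0,0],[-0.004,-0.002,0.0005,-0.002,0.003,0,0],[-0.006,-0.006,0.001,-0.003,0.002,0,0],[-0.008,-0.008,0.004,0,0,0,0],[-0.004,-0.004,0.015,0,0,0,0],[0,0,0.025,0,0,0,0],[0,0,0.02,0,0,0,0],[0,-0.01,0.005,0,0,0,0],[0,0,0,0,0,0,0]])

```text
t: 17.65
eef_pos: [0.5589, 0.1508, 0.1426]
tool_rot: [0.0, 1.0, 0.009, 0.001]
contact_force: [0.1, 0.0, -3.4]
gripper_width: 0.268
grasp_force: 99.3
```

```bash
python3 st.py
```

```text
17.65 [0.5589 0.1508 0.1426] [ 0.08  0.01 -3.41] [-0.04  -0.028  0.018] [2.0e-04 1.0e+00 9.4e-03 1.2e-03]
```

Emit:
jog_arm(deltas=[[-0.004,-0.025,0,0,0,0.015,0],[-0.007,-0.04,0,0,0,0.032,0],[-0.007,-0.04,0,0,0,0.032,0],[-0.007,-0.04,0,0,0,0.032,0],[-0.007,-0.04,0,0,0,0.032,0],[-0.007,-0.04,0,0,0,0.032,0],[-0.007,-0.04,0,0,0,0.032,0],[-0.007,-0.04,0,0,0,0.032,0],[-0.007,-0.04,0,0,0,0.032,0],[-0.005,-0.035,0,0,0,0.032,0]])

```text
t: 18.65
eef_pos: [0.4913, -0.2296, 0.1402]
tool_rot: [-0.0, 0.987, 0.161, -0.001]
contact_force: [0.2, 0.5, -2.7]
gripper_width: 0.265
grasp_force: 99.2
```

Emit:
jog_arm(deltas=[[-0.003,-0.025,0,0,0,0,0],[0,-0.005,-0.01,0,0,0,0],[0,0,-0.025,0,0,0,0],[0,0,-0.02,0,0,0,0],[0,0,-0.01,0,0,0,0],[0,0,-0.005,0,0,0,0],[0,0,0,0,0,0,0],[0,0,0,0,0,0,0]])

```text
t: 19.45
eef_pos: [0.4907, -0.2573, 0.0718]
tool_rot: [0.0, 0.987, 0.161, 0.0]
contact_force: [0.4, -1.3, -3.1]
gripper_width: 0.271
grasp_force: 99.3
```

```bash
python3 st.py
```

```text
19.45 [ 0.4907 -0.2573  0.0718] [ 0.44 -1.27 -3.09] [-0.055 -0.02  -0.005] [3.000e-04 9.869e-01 1.613e-01 4.000e-04]
```

Contact expected at TCP z ≈ 0.062; lower gently.

Emit:
jog_arm(deltas=[[0,0,-0.004,0,0,0,0],[0,0,-0.003,0,0,0,0],[0,0,-0.001,0,0,0,0],[0,0,-0.001,0,0,0,0],[0,0,0,0,0,0,0],[0,0,0,0,0,0,0]])

```text
t: 20.05
eef_pos: [0.4902, -0.2574, 0.0623]
tool_rot: [0.0, 0.987, 0.161, 0.0]
contact_force: [-0.8, -0.2, -3.0]
gripper_width: 0.266
grasp_force: 99.3
```

Emit:
jog_arm(deltas=[[0,0,-0.0005,0,0,0,0],[0,0,-0.0005,0,0,0,0],[0,0,0,0,0,0,0]])

```text
t: 20.35
eef_pos: [0.4903, -0.2574, 0.0621]
tool_rot: [0.0, 0.987, 0.161, 0.0]
contact_force: [-2.6, 1.3, 8.2]
gripper_width: 0.27
grasp_force: 100.5
```

Emit:
jog_arm(deltas=[[0,0,0.0007,0,0,0,0],[0,0,0,0,0,0,0.5],[0,0,0,0,0,0,1],[0,0,0,0,0,0,1],[0,0,0,0,0,0,1],[0,0,0,0,0,0,1],[0,0,0,0,0,0,1],[0,0,0,0,0,0,1]])

```text
t: 21.15
eef_pos: [0.4902, -0.2573, 0.0619]
tool_rot: [0.0, 0.987, 0.161, -0.0]
contact_force: [0.7, -0.3, 0.4]
gripper_width: 0.999
grasp_force: 0.0
```

Emit:
jog_arm(deltas=[[0,0,0.01,0,0,0,1],[0,0,0.03,0,0,0,1],[0,0,0.04,0,0,0,1],[0,0,0.04,0,0,0,1],[0,-0.02,0.03,0,0,0,1],[0,-0.04,0,0,0,0,1],[-0.02,-0.04,0,0,0,0,1],[-0.02,-0.03,0,0,0,0,1],[0,0,0,0,0,0,1],[0,0,0,0,0,0,1]])

```text
t: 22.15
eef_pos: [0.4496, -0.388, 0.2124]
tool_rot: [0.0, 0.987, 0.16, 0.0]
contact_force: [0.5, 0.7, 0.0]
gripper_width: 1.003
grasp_force: 0.0
```

```bash
python3 st.py; python3 - <<'E'
from h import *
snap('top','pics/t5.png'); im=cv2.imread('pics/t5.png')
cv2.imwrite('pics/t5c.png',cv2.resize(im[165:275,255:475],None,fx=3.6,fy=3.6,interpolation=cv2.INTER_CUBIC))
E
```

```text
22.15 [ 0.4496 -0.388   0.2124] [0.53 0.68 0.05] [ 0.048 -0.021  0.04 ] [1.000e-04 9.871e-01 1.601e-01 2.000e-04]
```

View pics/t5c.png

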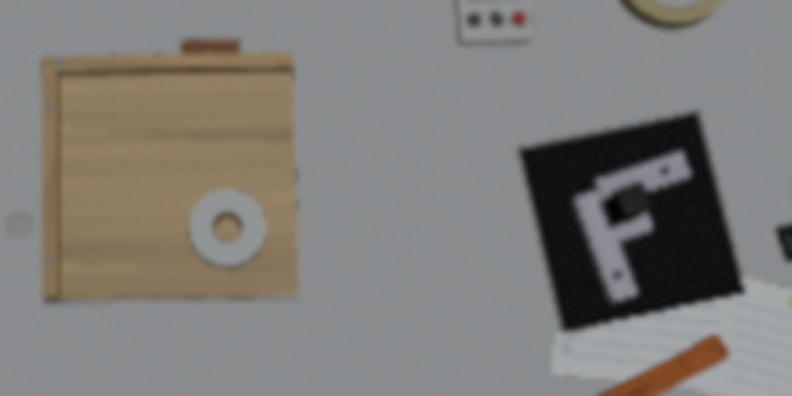

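The end side now sits square against its stop: its inner edge runs from (60,73) to (293,69), parallel to the tray. The square lies flat on the mat at about (625,215), and the label roll hasn't moved.

```bash
python3 -c "
from station import bot
print(bot.hand_in())"
```

```text
the job is handed in; nothing more can be done
None
```

The square was pressed flush into the tray corner at about 10 N a side for about 2 s, peaking at 13.8 N, with the end side back on its stop; it is now flat on the mat, released, and the job is handed in at about 22 s.

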